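Raise the clamp pressure by four clicks

ROBOT

A 6-joint arm with a two-finger parallel gripper is mounted at the origin on a cart in front of the work surface, level with it; the furniture and walls round the work are solid. World frame = base frame: x ahead of the robot, y to its left, z up, the work surface at z = 0. Lengths are in m, angles in rad, forces in N, time in s.
With the tool pointing down it reaches from about 0.25 to 0.8 m from the base axis. Payload 3.9 kg.
Tool frame: the origin (TCP) lies midway between the tips of the shut fingers; the grasp point (between the pads) lies 19 mm behind it; z points along the fingers, y is the line along which they close (so a half turn about z gives the same grasp; the last joint's range is limited). The gripper opens to 85 mm and grips with 20 to 120 N. Pads are 22 mm wide; open, the fingers measure 114 mm over their backs; the gripper's body (76 mm by 85 mm) begins 54 mm behind the grasp point. The pads swing forward as they close: fully open they stand 13 mm farther back than shut.
Start: joints at [1.185, 0.26, -0.138, 1.173, 0, 1.571], TCP at [0.198, 0.486, 0.231] pointing down, gripper open.
Joint ranges: [-2.78, 2.78], [-0.83, 1.72], [-1.28, 1.37], [-1.9, 2.12], [-1.57, 1.48], [-3.14, 3.14]. Speed limits (rad/s): [2.57, 2.57, 3.14, 3.14, 3.14, 3.14].

INTERFACE

Orientations are given as a unit quaternion [x, y, z, w].
In Python, from station import ctrl gives the robot as it stands.
- The arm moves only by the tool apply_moves, never from a script. Its argument "increments" is a list that holds one entry, the list of rows, each a list of 7 numbers: the shift along the tool's x, y, z in cm, then the turn, a rotation vector about the tool's x, y, z in rad, then the closure, from -1 (fully open) to 1 (shut), so that 0 is half open. A call has 1 to 8 rows; each row shifts and turns the commanded pose from where the row before left it, along the tool's axes as they then stand; what a row does not reach is not made up. A row lasts 1/8 s, in which the tool goes at most 62.5 mm and 10.7 degrees, less where a joint would pass 70% of its speed; a pose out of reach is approached as far as the arm can. A call with a gripper value outside its range is refused whole. The fingers move at their own pace and stop on an object; "newtons" is the grip in N (left out, the last holds). Time passes only in rows, so rows that do not move let the fingers close. It gives the time, the measured TCP pose, the force, the opening and the grip force at its end, in the units of the state.
- ctrl.read_state(): the state, without advancing time (a new reading comes with each control period).
- ctrl.camera(name): name is "scene" or "top"; returns a dict with "pixels" (420x560x3 uint8, blue, green, red), "range_z" (420x560 float32, m along the optical axis (not along the pixel's ray), 0 where there is no reading), "fx", "fy", "cx", "cy" (pixels), "T" (4x4, takes a point from camera to world coordinates). Camera axes: x right, y down, z forward; pixel columns grow to the right and rows downward; lengths in m; the calibration is good to about 2 mm. A picture is of the moment at which its call begins.
- ctrl.finish_job(): hands the job in; it is judged then, once.
Trained networks look in the newest picture that a camera, given by its name, has taken for a name from the list of things; names that differ only in an ending like _2 or _b are one class to them, and where a whole thing is asked for, a point or a joint stands for the part that bears it (a point fixed in the world has none). Each returns a list of dicts, best first, with "score" (0 to 1); they miss things now and then, are a little off and sometimes report something else, mostly with a low value. They report only what shows in the picture. A call takes as long as a camera call.
- ctrl.recognise(name, camera): "centre" ([x, y, z] in m, in the coordinates of the camera as it stood for that picture, good to about 4 mm: the middle of the surface that is visible of it).
- ctrl.regions_of(name, camera): "mask" (420x560 bool, what is visible of it).
The state is a dict: "time_s": time; "joint_pos": joint angles; "qd": joint speeds; "joint_efforts": joint torques, N m; "tool_pos": TCP position; "orientation": TCP orientation; "wrist_force": force on the tool from outside, world axes, zero at the start; "ft_torque": the same for the moment, N m; "width": finger opening in m; "grip_force": force on a finger pad.
Only numpy, scipy, OpenCV 4.12 (cv2) and the standard library are available. Lean on these libraries where they do the work, as an engineer would, in place of code of your own. Each camera call takes 0.05 s, during which the arm holds its last target. There are 200 camera calls.

TASK

The air regulator on its round foot in the middle of the bench has a click-stop dial: push its orange peg round with a fingertip to turn the dial clockwise, seen from above, by exactly four clicks from where it stands now, then let go. Feel each click and do not go past the fourth, not even to come back, and do not turn it the other way. Push gently and do not pinch the peg, and leave the small parts lying about where they are.

Things in the scene. Friction and masses are not known exactly. Their poses are not given: they have to be found in the camera images.
- regulator: Air regulator fixed to the bench: round steel foot 96 mm across, aluminium body, collar 91 mm across, its top at 56 mm, with 12 black ticks, one per click. Two brass ports reach to 49 mm from the axis. Origin: on the vertical dial axis, at the foot's underside; z up. It stands at any yaw, so the peg starts on any side. Its x axis points from the axis to the peg's start.
- dial_centre (a point): Centre of the dial's flat top face, on the vertical turning axis, 78 mm above the bench. The dial is black, ribbed, 78 mm across, from 58 to 78 mm above the bench. Fixed press towers, 290 mm high, stand to its left and right, about 0.32 m apart; come over them from above or from the front.
- peg_top (a point): Centre of the top end of the orange finger peg: upright, round, 12 mm thick, 22 mm tall, standing on the dial's top face 29 mm from the turning axis; its top is 100 mm above the bench. A white pointer line on the dial's rim lies below it. It turns with the dial.
- dial (a joint): Angle of the dial in rad: 0 in the click where it starts, growing clockwise seen from above. It rests in a click every 0.5236 rad (30 degrees); four clicks are 2.094. It takes about 4 N at the peg to leave a click; about 18 degrees on it snaps ahead by itself into the next click; let go before half-way, it springs back. No end stop within eleven clicks either way.
- terminal_block: Bystander: cream terminal strip with four screw clamps, 17x44x16 mm, loose on the bench; origin at the centre of its underside.
- connector_g: Bystander: beige wire connector housing, 16x39x17 mm, loose on the bench; origin at the centre of its underside.
- spare_tip: Bystander: black rubber tip standing upright, 23x23x26 mm, loose on the bench; origin at the centre of its underside.
- pom_insert: Bystander: off-white plastic fixture insert, 30x44x18 mm, loose on the bench; origin at the centre of its underside.
- connector_d: Bystander: small black connector housing, 13x27x13 mm, loose on the bench; origin at the centre of its underside.
- hex_bolt: Bystander: bright cap screw standing on its head, 16x16x30 mm, loose on the bench; origin at the centre of its underside.

How it is judged:
By the outcome, as a careful person would: the job done as asked, in the order asked, and still so for the second after the job is handed in, with the robot touching nothing.
It also fails if it takes over 64 s, if anything falls off the work surface, if the arm or the gripper's body presses on something with over 40 N, if the wrist force passes 120 N, or if a joint passes its speed limit or range.

## Working session

There is one attempt and no reset: what is moved stays moved. The work goes in short steps, Python scripts to look and compute and a tool call to move; the robot and the scene stay as the last step left them, time stands still between calls to the robot, and variables do not carry over. Pictures are saved under pics/ and viewed, at most 10 in all, crops included, and the job is handed in when it is done.

Besides the shell and the picture viewer there is one more tool, called after "Request:" by a JSON object that holds its "op" and its "data". apply_moves: Moves the arm, as the interface text tells. Its arguments: {"type":"object","properties":{"increments":{"type":"array","items":{"type":"array","items":{"type":"array","items":{"type":"number"}}}},"newtons":{"type":"number"}},"required":["increments"]}

```bash
mkdir -p pics
cat > h.py <<'E'
from station import ctrl
import numpy as np, cv2
def look(cam,names):
    c=ctrl.camera(cam); T=np.array(c["T"]); out={}
    for n in names:
        for r in ctrl.recognise(n,cam)[:2]:
            p=T@np.r_[r["centre"],1]; print(cam,n,round(r["score"],2),p[:3].round(4))
    return c
E
python3 - <<'E'
from h import *
N=["peg_top","dial_centre","regulator","dial"]
for cam in("top","scene"):
    c=look(cam,N); cv2.imwrite(f"pics/{cam}0.png",c["pixels"])
    print(np.array(c["T"]).round(3),c["fx"],c["cx"],c["cy"])
s=ctrl.read_state(); print({k:np.round(v,3) for k,v in s.items()})
E
```

```text
top peg_top 0.71 [ 0.5465 -0.0638  0.0799]
top dial_centre 0.69 [ 0.5478 -0.0692  0.0769]
top regulator 0.82 [ 0.5412 -0.0666  0.0837]
top dial 0.73 [ 0.5439 -0.0656  0.0811]
[[ 0.076 -0.969  0.235  0.347]
 [-0.997 -0.075  0.016 -0.035]
 [ 0.002 -0.235 -0.972  0.939]
 [ 0.     0.     0.     1.   ]] 535.4922025712649 277.28772147638057 205.5372499387765
scene peg_top 0.31 [ 0.3959 -0.0434  0.0198]
[[ 0.907 -0.273  0.322  0.253]
 [-0.421 -0.618  0.664 -0.615]
 [ 0.018 -0.737 -0.675  0.651]
 [ 0.     0.     0.     1.   ]] 531.70740337815 284.6909199015285 215.98983423074213
{'time_s': np.float64(0.5), 'joint_pos': array([ 1.185,  0.26 , -0.138,  1.173, -0.   ,  1.571]), 'qd': array([ 0.001,  0.   ,  0.   , -0.001,  0.002,  0.003]), 'joint_efforts': array([-0.0000e+00, -4.0525e+01,  2.5400e+01,  3.0000e-03,  0.0000e+00,
       -0.0000e+00]), 'tool_pos': array([0.198, 0.486, 0.231]), 'orientation': array([ 0.192,  0.981, -0.   ,  0.   ]), 'wrist_force': array([-0.14 , -0.005,  0.26 ]), 'ft_torque': array([ 0.016, -0.022, -0.005]), 'grip_force': np.float64(0.0), 'width': np.float64(0.085)}
```

View pics/top0.png

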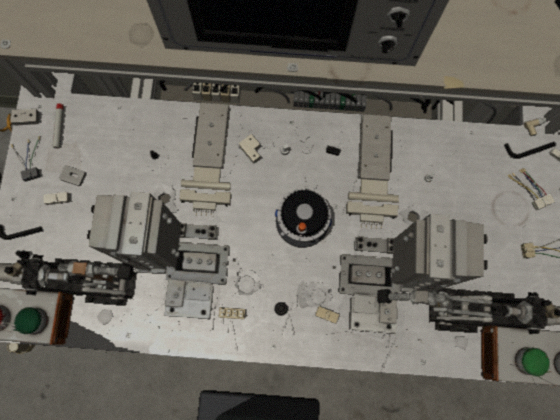

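View pics/scene0.png

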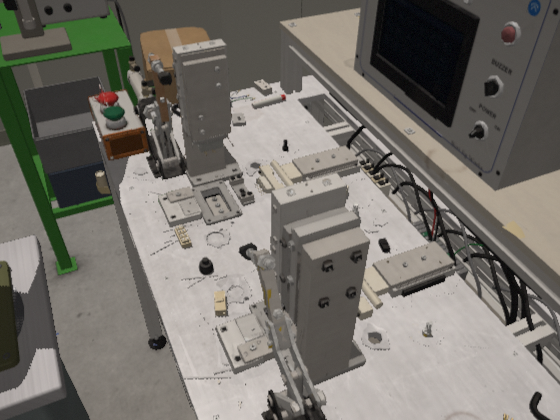

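The top view shows the orange peg at about (302,228), nearest the robot. The dial centre is about (305,211), between the two towers. The scene camera is blocked by a tower.

```bash
cat >> h.py <<'E'
def meas(save=None,C=None):
    c=ctrl.camera("top"); T=np.array(c["T"]); z=c["range_z"]; v,u=np.mgrid[:420,:560]
    def pts(zz): 
        return np.stack([(u-c["cx"])/c["fx"]*zz,(v-c["cy"])/c["fy"]*zz,zz],-1)@T[:3,:3].T+T[:3,3]
    P=pts(z)
    hsv=cv2.cvtColor(c["pixels"],cv2.COLOR_BGR2HSV)
    near=(abs(u-303)<40)&(abs(v-215)<40)
    org=near&(hsv[...,0]<18)&(hsv[...,1]>140)&(hsv[...,2]>110)
    if C is None:
        m=near&(P[...,2]>.068)&(P[...,2]<.088)&(z>0)&~org
        xy=P[m][:,:2]; (cx,cy),r=cv2.minEnclosingCircle(xy.astype(np.float32)); print("dial",m.sum(),cx,cy,r,np.median(P[m][:,2]))
        C=np.array([cx,cy])
    top=org&(P[...,2]>.094)
    for n,m in(("org",org),("orgtop",top)):
        if m.any():
            p=P[m]; q=p.mean(0); print(n,m.sum(),q.round(4),"ang",np.degrees(np.arctan2(*(q[:2]-C)[::-1])).round(1),"r",np.linalg.norm(q[:2]-C).round(4))
    if save: cv2.imwrite(save,cv2.resize(c["pixels"][150:270,230:390],None,fx=5,fy=5,interpolation=cv2.INTER_CUBIC))
    return P,c
E
python3 - <<'E'
from h import *
P,c=meas("pics/z0.png")
# tallest things by height map
for n in("spare_tip","connector_g","terminal_block"): pass
m=(P[...,2]>.2)&(c["range_z"]>0)
print([ (P[m&s][:,:].min(0).round(3),P[m&s].max(0).round(3)) for s in (P[...,1]>-.07,P[...,1]<-.07)])
E
```

```text
dial 1662 0.5481539368629456 -0.06611277908086777 0.04006568342447281 0.0786688101719279
org 30 [ 0.519  -0.0628  0.1009] ang 173.6 r 0.0293
orgtop 30 [ 0.519  -0.0628  0.1009] ang 173.6 r 0.0293
[(array([ 0.402, -0.07 ,  0.2  ]), array([0.773, 0.255, 0.332])), (array([ 0.403, -0.303,  0.2  ]), array([ 0.773, -0.07 ,  0.348]))]
```

View pics/z0.png

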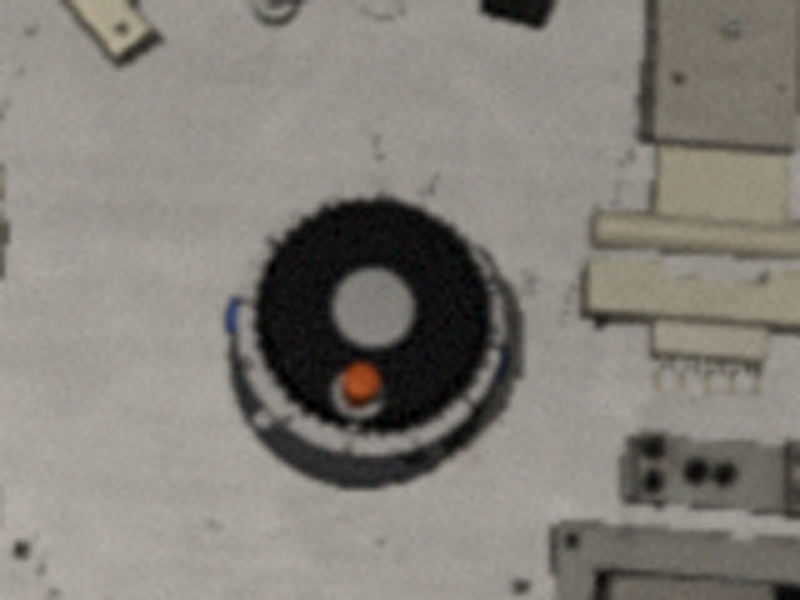

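```bash
cat >> h.py <<'E'
from scipy.spatial.transform import Rotation as R
C0=np.array([.5482,-.0661])
def st():
    s=ctrl.read_state(); M=R.from_quat(s["orientation"]).as_matrix()
    print("t",round(s["time_s"],2),"tcp",np.round(s["tool_pos"],4),"yang",np.degrees(np.arctan2(M[1,1],M[0,1])).round(1),"q",np.round(s["joint_pos"],2),"F",np.round(s["wrist_force"],2),"w",round(float(s["width"]),4)); return s
def goto(p,yang):
    """total tool-frame shift (cm, start axes) and turn about tool z to bring tool y to yang deg, tool down"""
    s=st(); M=R.from_quat(s["orientation"]).as_matrix()
    y=np.radians(yang); Y=np.array([np.cos(y),np.sin(y),0]); Z=np.array([0,0,-1]); G=np.c_[np.cross(Y,Z),Y,Z]
    print("shift cm",(M.T@(np.array(p)-s["tool_pos"])*100).round(2),"rot",R.from_matrix(M.T@G).as_rotvec().round(3))
def pose(th,d,r=.029):
    t=np.radians(th); return C0+r*np.array([np.cos(t),np.sin(t)])-d*np.array([np.sin(t),-np.cos(t)])
E
python3 - <<'E'
from h import *
p=pose(173.6,.037); print(p)
goto([.198,.486,.37],68); goto([.36,p[1],.37],83.6); goto([p[0],p[1],.37],83.6)
E
```

```text
[ 0.51525638 -0.09963681]
t 0.55 tcp [0.1976 0.4864 0.2313] yang 67.9 q [ 1.18  0.26 -0.14  1.17  0.    1.57] F [-0.16  0.19  0.17] w 0.0853
shift cm [ -0.06  -0.02 -13.87] rot [ 0.    -0.    -0.002]
t 0.55 tcp [0.1976 0.4864 0.2313] yang 67.9 q [ 1.18  0.26 -0.14  1.17  0.    1.57] F [-0.16  0.19  0.17] w 0.0853
shift cm [-37.1  -48.18 -13.87] rot [ 0.    -0.    -0.274]
t 0.55 tcp [0.1976 0.4864 0.2313] yang 67.9 q [ 1.18  0.26 -0.14  1.17  0.    1.57] F [-0.16  0.19  0.17] w 0.0853
shift cm [-51.49 -42.34 -13.87] rot [ 0.    -0.    -0.274]
```

Request:
{"op": "apply_moves", "data": {"increments": [[[0,0,-3.5,0,0,0,1],[0,0,-3.5,0,0,0,1],[0,0,-3.5,0,0,0,1],[0,0,-3.4,0,0,0,1],[-2.4,-3.1,0,0,0,0,1],[-2.4,-3.1,0,0,0,0,1],[-2.4,-3.1,0,0,0,0,1],[-2.4,-3.1,0,0,0,0,1]]], "newtons": 20}}

```text
time_s: 1.55
tool_pos: [0.24, 0.3342, 0.3704]
orientation: [0.192, 0.981, 0.0, 0.0]
wrist_force: [0.1, -0.4, -0.9]
width: -0.0001
grip_force: 0.0
```

Request:
{"op": "apply_moves", "data": {"increments": [[[-2.4,-3.1,0,0,0,0,1],[-2.4,-3.1,0,0,0,0,1],[-2.4,-3.1,0,0,0,0,1],[-2.4,-3.1,0,0,0,0,1],[-2.4,-3.1,0,0,0,0,1],[-2.4,-3.1,0,0,0,0,1],[-2.4,-3.1,0,0,0,0,1],[-2.4,-3.1,0,0,0,0,1]]]}}

```text
time_s: 2.55
tool_pos: [0.3246, 0.0321, 0.3706]
orientation: [0.192, 0.981, 0.0, 0.0]
wrist_force: [0.0, -0.3, -0.4]
width: -0.0002
grip_force: 0.0
```

Run:
```python
from h import *
p=pose(173.6,.037)
goto([.36,p[1],.37],83.6); goto([p[0],p[1],.37],83.6)
```

```text
t 2.55 tcp [0.3246 0.0321 0.3706] yang 67.9 q [ 0.1  -0.11 -0.19  1.49  0.    0.48] F [ 0.04 -0.3  -0.41] w -0.0002
shift cm [ -8.24 -10.87   0.06] rot [ 0.     0.001 -0.274]
t 2.55 tcp [0.3246 0.0321 0.3706] yang 67.9 q [ 0.1  -0.11 -0.19  1.49  0.    0.48] F [ 0.04 -0.3  -0.41] w -0.0002
shift cm [-22.63  -5.03   0.07] rot [ 0.     0.001 -0.274]
```

Request:
{"op": "apply_moves", "data": {"increments": [[[-2.1,-2.7,0,0,0,0,1],[-2.1,-2.7,0,0,0,0,1],[-2.1,-2.7,0,0,0,0,1],[-2.0,-2.7,0,0,0,0,1],[-3.6,1.5,0,0,0,0,1],[-3.6,1.5,0,0,0,0,1],[-3.6,1.5,0,0,0,0,1],[-3.6,1.4,0,0,0,0,1]]]}}

```text
time_s: 3.55
tool_pos: [0.5175, -0.0974, 0.3703]
orientation: [0.192, 0.981, -0.0, 0.0]
wrist_force: [0.1, -0.3, -0.8]
width: 0.0001
grip_force: 0.0
```

Request:
{"op": "apply_moves", "data": {"increments": [[[0,0,3.5,0,0,-0.137,1],[0,0,3.5,0,0,-0.137,1],[0,0,3.5,0,0,0,1],[0,0,3.5,0,0,0,1],[0,0,3.0,0,0,0,1],[0,0,3.0,0,0,0,1],[0,0,2.0,0,0,0,1],[0,0,0,0,0,0,1]]]}}

```text
time_s: 4.55
tool_pos: [0.5148, -0.0972, 0.1488]
orientation: [0.056, 0.998, 0.0, -0.002]
wrist_force: [-1.0, -0.8, 0.1]
width: -0.0001
grip_force: 0.0
```

Run:
```python
from h import *
p=pose(173.6,.037)
goto([p[0],p[1],.086],83.6); meas("pics/z1.png",C0)
```

```text
t 4.55 tcp [ 0.5148 -0.0972  0.1488] yang 83.6 q [-0.19  0.31 -0.29  0.97 -0.   -0.07] F [-1.01 -0.8   0.14] w -0.0001
shift cm [-0.1  -0.24  6.28] rot [ 0.    -0.004 -0.   ]
```

View pics/z1.png

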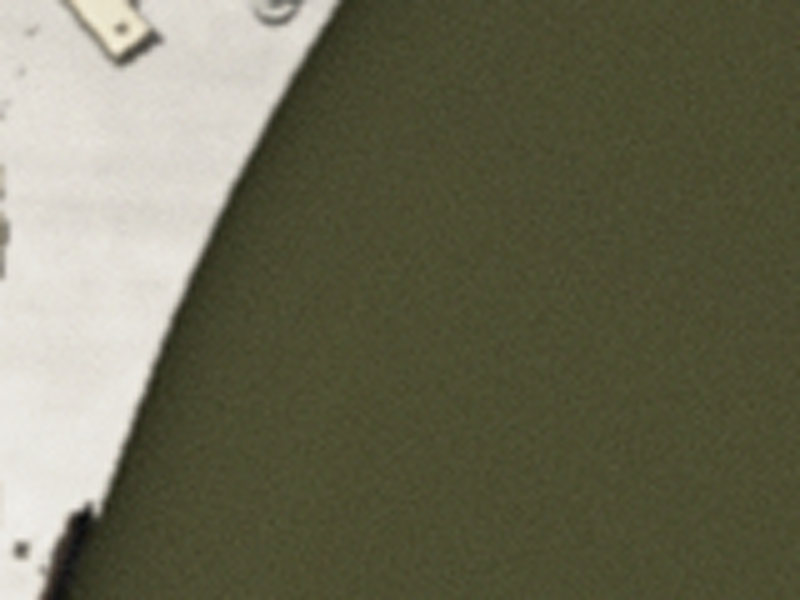

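The arm (olive area) hides the dial from above, so I'll go by force.

Request:
{"op": "apply_moves", "data": {"increments": [[[-0.1,-0.3,2.0,0,0,0,1],[0,0,2.0,0,0,0,1],[0,0,1.5,0,0,0,1],[0,0,0.8,0,0,0,1],[0,0,0,0,0,0,1],[0,0,0,0,0,0,1]]]}}

```text
time_s: 5.35
tool_pos: [0.5175, -0.1007, 0.0879]
orientation: [0.056, 0.998, -0.0, 0.001]
wrist_force: [0.8, -0.9, 0.2]
width: -0.0002
grip_force: 0.0
```

Run:
```python
from h import *
p=pose(173.6,.0235); goto([p[0],p[1],.086],83.6)
```

```text
t 5.35 tcp [ 0.5175 -0.1007  0.0879] yang 83.6 q [-0.19  0.37 -0.38  0.82  0.   -0.08] F [ 0.78 -0.89  0.17] w -0.0002
shift cm [0.24 1.43 0.19] rot [-0.     0.001 -0.   ]
```

Request:
{"op": "apply_moves", "data": {"increments": [[[0.1,0.4,0.1,0,0,0,1],[0.1,0.4,0.1,0,0,0,1],[0,0.2,0,0,0,0,1],[0,0,0,0,0,0,1]]]}}

```text
time_s: 5.85
tool_pos: [0.5161, -0.0902, 0.0854]
orientation: [0.056, 0.998, -0.0, 0.0]
wrist_force: [-0.1, 0.5, 0.2]
width: 0.0003
grip_force: 0.0
```

Request:
{"op": "apply_moves", "data": {"increments": [[[0,0.1,0,0,0,0,1],[0,0.1,0,0,0,0,1],[0,0,0,0,0,0,1]]]}}

```text
time_s: 6.22
tool_pos: [0.5163, -0.0884, 0.0853]
orientation: [0.056, 0.998, -0.0, -0.0]
wrist_force: [0.4, -0.1, 0.3]
width: -0.0
grip_force: 0.0
```

Request:
{"op": "apply_moves", "data": {"increments": [[[0,0.1,0,0,0,0,1],[0,0.1,0,0,0,0,1],[0,0,0,0,0,0,1]]]}}

```text
time_s: 6.6
tool_pos: [0.5165, -0.0863, 0.0853]
orientation: [0.056, 0.998, 0.0, -0.0]
wrist_force: [-0.3, 0.6, -0.2]
width: -0.0003
grip_force: 0.0
```

Request:
{"op": "apply_moves", "data": {"increments": [[[0,0.1,0,0,0,0,1],[0,0.1,0,0,0,0,1],[0,0,0,0,0,0,1]]]}}

```text
time_s: 6.98
tool_pos: [0.5167, -0.0843, 0.0853]
orientation: [0.056, 0.998, -0.0, -0.0]
wrist_force: [0.2, -0.3, -0.6]
width: 0.0001
grip_force: 0.0
```

Request:
{"op": "apply_moves", "data": {"increments": [[[0,0.1,0,0,0,0,1],[0,0.1,0,0,0,0,1],[0,0,0,0,0,0,1]]]}}

```text
time_s: 7.35
tool_pos: [0.5169, -0.0829, 0.0853]
orientation: [0.056, 0.998, -0.001, -0.0]
wrist_force: [0.3, -2.9, 1.0]
width: 0.0001
grip_force: 1.4
```

Request:
{"op": "apply_moves", "data": {"increments": [[[0,0.1,0,0,0,0,1],[0,0.1,0,0,0,0,1],[0,0,0,0,0,0,1]]]}}

```text
time_s: 7.72
tool_pos: [0.5169, -0.0803, 0.0852]
orientation: [0.056, 0.998, 0.0, -0.0]
wrist_force: [-1.1, -2.4, 0.7]
width: -0.0
grip_force: 1.5
```

Request:
{"op": "apply_moves", "data": {"increments": [[[0,0.1,0,0,0,0,1],[0,0.1,0,0,0,0,1],[0,0,0,0,0,0,1]]]}}

```text
time_s: 8.1
tool_pos: [0.5173, -0.078, 0.0852]
orientation: [0.056, 0.998, 0.0, -0.0]
wrist_force: [-1.0, -1.3, 0.8]
width: 0.0001
grip_force: 0.7
```

Run:
```python
from h import *
for th in(163,160): p=pose(th,.0207); goto([p[0],p[1],.0855],th-90)
```

```text
t 8.1 tcp [ 0.5173 -0.078   0.0852] yang 83.6 q [-0.15  0.36 -0.4   0.81  0.   -0.04] F [-1.04 -1.34  0.8 ] w 0.0001
shift cm [ 0.29  0.02 -0.03] rot [ 0.001 -0.     0.185]
t 8.1 tcp [ 0.5173 -0.078   0.0852] yang 83.6 q [-0.15  0.36 -0.4   0.81  0.   -0.04] F [-1.04 -1.34  0.8 ] w 0.0001
shift cm [ 0.37  0.19 -0.03] rot [ 0.001 -0.     0.238]
```

Request:
{"op": "apply_moves", "data": {"increments": [[[0.1,0,0,0,0,0.046,1],[0.1,0,0,0,0,0.046,1],[0.1,0,0,0,0,0.046,1],[0,0.02,0,0,0,0.046,1],[0,0,0,0,0,0,1]]]}}

```text
time_s: 8.72
tool_pos: [0.5148, -0.0774, 0.0853]
orientation: [0.147, 0.989, 0.0, 0.0]
wrist_force: [-1.1, -1.4, 0.7]
width: -0.0
grip_force: 0.5
```

Request:
{"op": "apply_moves", "data": {"increments": [[[0.052,0.077,0,0,0,0.0262,1],[0.052,0.077,0,0,0,0.0262,1],[0,0,0,0,0,0,1]]]}}

```text
time_s: 9.1
tool_pos: [0.5142, -0.0758, 0.0854]
orientation: [0.173, 0.985, 0.0, 0.0]
wrist_force: [-0.0, -0.6, -0.2]
width: -0.0003
grip_force: 0.4
```

Run:
```python
from h import *
for th in(160,): p=pose(th,.0207); goto([p[0],p[1],.0855],th-90)
```

```text
t 9.1 tcp [ 0.5142 -0.0758  0.0854] yang 70.1 q [-0.15  0.36 -0.4   0.81  0.    0.2 ] F [-0.04 -0.6  -0.25] w -0.0003
shift cm [ 0.04  0.01 -0.01] rot [0.    0.    0.001]
```

Request:
{"op": "apply_moves", "data": {"increments": [[[0.052,0.077,0,0,0,0.0262,1],[0.052,0.077,0,0,0,0.0262,1],[0,0,0,0,0,0,1]]]}}

```text
time_s: 9.48
tool_pos: [0.5136, -0.0739, 0.0853]
orientation: [0.199, 0.98, 0.0, 0.0]
wrist_force: [-0.6, -0.2, -0.4]
width: -0.0002
grip_force: 0.0
```

Request:
{"op": "apply_moves", "data": {"increments": [[[0.052,0.077,0,0,0,0.0262,1],[0.052,0.077,0,0,0,0.0262,1],[0,0,0,0,0,0,1]]]}}

```text
time_s: 9.85
tool_pos: [0.5132, -0.0722, 0.0853]
orientation: [0.225, 0.974, 0.0, -0.0]
wrist_force: [-0.2, -0.2, -0.8]
width: -0.0
grip_force: 0.0
```

Request:
{"op": "apply_moves", "data": {"increments": [[[0.052,0.077,0,0,0,0.0262,1],[0.052,0.077,0,0,0,0.0262,1],[0,0,0,0,0,0,1]]]}}

```text
time_s: 10.22
tool_pos: [0.5129, -0.0704, 0.0853]
orientation: [0.25, 0.968, -0.0, -0.0]
wrist_force: [0.6, 0.8, -0.6]
width: 0.0002
grip_force: 0.0
```

Run:
```python
from h import *
for th in(151,): p=pose(th,.0207); goto([p[0],p[1],.0855],th-90)
```

```text
t 10.22 tcp [ 0.5129 -0.0704  0.0853] yang 61.0 q [-0.14  0.36 -0.41  0.81 -0.    0.37] F [ 0.58  0.75 -0.61] w 0.0002
shift cm [ 0.03  0.02 -0.02] rot [-0.    -0.     0.001]
```

Request:
{"op": "apply_moves", "data": {"increments": [[[0.052,0.077,0,0,0,0.0262,1],[0.052,0.077,0,0,0,0.0262,1],[0,0,0,0,0,0,1]]]}}

```text
time_s: 10.6
tool_pos: [0.5128, -0.0686, 0.0853]
orientation: [0.275, 0.961, -0.0, 0.0]
wrist_force: [-0.4, 0.3, -0.3]
width: -0.0001
grip_force: 0.0
```

Request:
{"op": "apply_moves", "data": {"increments": [[[0.052,0.077,0,0,0,0.0262,1],[0.052,0.077,0,0,0,0.0262,1],[0,0,0,0,0,0,1]]]}}

```text
time_s: 10.98
tool_pos: [0.5128, -0.0667, 0.0853]
orientation: [0.3, 0.954, 0.0, -0.0]
wrist_force: [0.8, 0.0, 0.3]
width: -0.0001
grip_force: 0.0
```

Request:
{"op": "apply_moves", "data": {"increments": [[[0.052,0.077,0,0,0,0.0262,1],[0,0,0,0,0,0,1]]]}}

```text
time_s: 11.22
tool_pos: [0.5128, -0.0658, 0.0853]
orientation: [0.313, 0.95, -0.0, -0.0]
wrist_force: [0.6, -0.4, 0.0]
width: -0.0
grip_force: 0.0
```

Request:
{"op": "apply_moves", "data": {"increments": [[[0.052,0.077,0,0,0,0.0262,1],[0,0,0,0,0,0,1]]]}}

```text
time_s: 11.48
tool_pos: [0.5127, -0.0652, 0.0853]
orientation: [0.325, 0.946, -0.0, -0.0]
wrist_force: [-1.0, -1.1, 0.7]
width: -0.0001
grip_force: 0.5
```

Request:
{"op": "apply_moves", "data": {"increments": [[[0.052,0.077,0,0,0,0.0262,1],[0,0,0,0,0,0,1]]]}}

```text
time_s: 11.72
tool_pos: [0.5126, -0.0645, 0.0853]
orientation: [0.338, 0.941, -0.001, -0.0]
wrist_force: [-0.5, -3.4, -0.2]
width: 0.0
grip_force: 1.5
```

Request:
{"op": "apply_moves", "data": {"increments": [[[0.052,0.077,0,0,0,0.0262,1],[0.052,0.077,0,0,0,0.0262,1],[0,0,0,0,0,0,1]]]}}

```text
time_s: 12.1
tool_pos: [0.5131, -0.0621, 0.0853]
orientation: [0.362, 0.932, 0.0, -0.0]
wrist_force: [-0.2, -2.7, 0.5]
width: 0.0001
grip_force: 1.3
```

Request:
{"op": "apply_moves", "data": {"increments": [[[0.052,0.077,0,0,0,0.0262,1],[0.052,0.077,0,0,0,0.0262,1],[0,0,0,0,0,0,1]]]}}

```text
time_s: 12.48
tool_pos: [0.5136, -0.06, 0.0853]
orientation: [0.386, 0.922, 0.0, 0.0]
wrist_force: [-0.3, -2.1, -0.6]
width: 0.0001
grip_force: 0.8
```

Request:
{"op": "apply_moves", "data": {"increments": [[[0.052,0.077,0,0,0,0.0262,1],[0.052,0.077,0,0,0,0.0262,1],[0,0,0,0,0,0,1]]]}}

```text
time_s: 12.85
tool_pos: [0.5139, -0.0583, 0.0853]
orientation: [0.411, 0.912, 0.0, 0.0]
wrist_force: [-1.0, -1.0, -0.3]
width: -0.0003
grip_force: 0.5
```

Request:
{"op": "apply_moves", "data": {"increments": [[[0.052,0.077,0,0,0,0.0262,1],[0.052,0.077,0,0,0,0.0262,1],[0,0,0,0,0,0,1]]]}}

```text
time_s: 13.22
tool_pos: [0.5145, -0.0565, 0.0854]
orientation: [0.434, 0.901, 0.0, 0.0]
wrist_force: [0.2, 0.5, 0.5]
width: 0.0004
grip_force: 0.2
```

Request:
{"op": "apply_moves", "data": {"increments": [[[0.052,0.077,0,0,0,0.0262,1],[0.052,0.077,0,0,0,0.0262,1],[0,0,0,0,0,0,1]]]}}

```text
time_s: 13.6
tool_pos: [0.515, -0.0547, 0.0853]
orientation: [0.458, 0.889, 0.0, 0.0]
wrist_force: [0.2, 0.3, -0.1]
width: 0.0002
grip_force: 0.0
```

Run:
```python
from h import *
for th in(125.5,): p=pose(th,.0207); goto([p[0],p[1],.0855],th-90)
```

```text
t 13.6 tcp [ 0.515  -0.0547  0.0853] yang 35.5 q [-0.11  0.36 -0.41  0.81  0.    0.84] F [ 0.18  0.31 -0.1 ] w 0.0002
shift cm [ 0.05 -0.03 -0.02] rot [ 0. -0.  0.]
```

Second click felt (snapped near 126°). On to the third.

Request:
{"op": "apply_moves", "data": {"increments": [[[0.055,0.075,0,0,0,0.0262,1],[0.055,0.075,0,0,0,0.0262,1],[0.055,0.075,0,0,0,0.0262,1],[0.055,0.075,0,0,0,0.0262,1],[0.055,0.075,0,0,0,0.0262,1],[0,0,0,0,0,0,1]]]}}

```text
time_s: 14.35
tool_pos: [0.5166, -0.0506, 0.0853]
orientation: [0.515, 0.857, 0.0, 0.0]
wrist_force: [0.3, 0.3, 0.5]
width: -0.0002
grip_force: 0.0
```

Request:
{"op": "apply_moves", "data": {"increments": [[[0.055,0.075,0,0,0,0.0262,1],[0,0,0,0,0,0,1]]]}}

```text
time_s: 14.6
tool_pos: [0.517, -0.0498, 0.0853]
orientation: [0.526, 0.85, -0.0, -0.0]
wrist_force: [0.8, -0.1, 0.4]
width: 0.0002
grip_force: 0.0
```

Request:
{"op": "apply_moves", "data": {"increments": [[[0.055,0.075,0,0,0,0.0262,1],[0,0,0,0,0,0,1]]]}}

```text
time_s: 14.85
tool_pos: [0.5174, -0.0489, 0.0853]
orientation: [0.537, 0.843, 0.0, 0.0]
wrist_force: [0.2, 0.2, -0.5]
width: 0.0002
grip_force: 0.0
```

Request:
{"op": "apply_moves", "data": {"increments": [[[0.052,0.077,0,0,0,0.0262,1],[0,0,0,0,0,0,1]]]}}

```text
time_s: 15.1
tool_pos: [0.5179, -0.0482, 0.0853]
orientation: [0.548, 0.836, 0.0, 0.0]
wrist_force: [0.4, -0.6, -0.8]
width: 0.0003
grip_force: 0.0
```

Request:
{"op": "apply_moves", "data": {"increments": [[[0.052,0.077,0,0,0,0.0262,1],[0,0,0,0,0,0,1]]]}}

```text
time_s: 15.35
tool_pos: [0.5182, -0.0474, 0.0853]
orientation: [0.559, 0.829, -0.0, -0.0]
wrist_force: [-0.1, -0.7, -0.2]
width: -0.0002
grip_force: 0.2
```

Run:
```python
from h import *
for th in(112,): p=pose(th,.0207); goto([p[0],p[1],.0855],th-90)
```

```text
t 15.35 tcp [ 0.5182 -0.0474  0.0853] yang 22.0 q [-0.09  0.36 -0.4   0.81 -0.    1.1 ] F [-0.1  -0.68 -0.24] w -0.0002
shift cm [ 0.05  0.01 -0.02] rot [-0.  0. -0.]
```

Contact again at about 112°, which confirms the second click. Pushing through the third.

Request:
{"op": "apply_moves", "data": {"increments": [[[0.055,0.077,0,0,0,0.0262,1],[0.055,0.077,0,0,0,0.0262,1],[0,0,0,0,0,0,1]]]}}

```text
time_s: 15.72
tool_pos: [0.5186, -0.0462, 0.0852]
orientation: [0.581, 0.814, -0.001, -0.0]
wrist_force: [-2.9, -3.2, 1.2]
width: 0.0
grip_force: 1.8
```

Request:
{"op": "apply_moves", "data": {"increments": [[[0.055,0.077,0,0,0,0.0262,1],[0.055,0.077,0,0,0,0.0262,1],[0,0,0,0,0,0,1]]]}}

```text
time_s: 16.1
tool_pos: [0.5207, -0.0441, 0.0853]
orientation: [0.602, 0.799, 0.0, 0.0]
wrist_force: [-1.5, -2.6, 0.5]
width: -0.0001
grip_force: 1.1
```

Request:
{"op": "apply_moves", "data": {"increments": [[[0.055,0.077,0,0,0,0.0262,1],[0.055,0.077,0,0,0,0.0262,1],[0,0,0,0,0,0,1]]]}}

```text
time_s: 16.48
tool_pos: [0.5221, -0.0426, 0.0854]
orientation: [0.622, 0.783, 0.0, 0.0]
wrist_force: [-0.5, -1.0, 0.0]
width: -0.0001
grip_force: 0.6
```

Request:
{"op": "apply_moves", "data": {"increments": [[[0.055,0.077,0,0,0,0.0262,1],[0.055,0.077,0,0,0,0.0262,1],[0,0,0,0,0,0,1]]]}}

```text
time_s: 16.85
tool_pos: [0.5233, -0.0412, 0.0854]
orientation: [0.643, 0.766, 0.0, 0.0]
wrist_force: [-0.2, -0.9, -0.7]
width: 0.0001
grip_force: 0.4
```

Request:
{"op": "apply_moves", "data": {"increments": [[[0.055,0.077,0,0,0,0.0262,1],[0.055,0.077,0,0,0,0.0262,1],[0,0,0,0,0,0,1]]]}}

```text
time_s: 17.23
tool_pos: [0.5247, -0.0399, 0.0854]
orientation: [0.663, 0.749, 0.0, 0.0]
wrist_force: [0.3, -0.5, 0.7]
width: 0.0001
grip_force: 0.1
```

Run:
```python
from h import *
for th in(97,): p=pose(th,.0207); goto([p[0],p[1],.0855],th-90)
```

```text
t 17.23 tcp [ 0.5247 -0.0399  0.0854] yang 7.0 q [-0.08  0.37 -0.39  0.81  0.    1.37] F [ 0.32 -0.46  0.7 ] w 0.0001
shift cm [ 0.01 -0.06 -0.01] rot [ 0.001 -0.    -0.   ]
```

Request:
{"op": "apply_moves", "data": {"increments": [[[0.055,0.077,0,0,0,0.0262,1],[0.055,0.077,0,0,0,0.0262,1],[0,0,0,0,0,0,1]]]}}

```text
time_s: 17.6
tool_pos: [0.5261, -0.0387, 0.0854]
orientation: [0.682, 0.731, 0.0, 0.0]
wrist_force: [-0.9, -0.3, -0.4]
width: 0.0003
grip_force: 0.0
```

Request:
{"op": "apply_moves", "data": {"increments": [[[0.055,0.075,0,0,0,0.0262,1],[0.055,0.075,0,0,0,0.0262,1],[0,0,0,0,0,0,1]]]}}

```text
time_s: 17.98
tool_pos: [0.5273, -0.0376, 0.0853]
orientation: [0.701, 0.713, 0.0, 0.0]
wrist_force: [0.6, -0.2, 0.0]
width: 0.0001
grip_force: 0.0
```

Request:
{"op": "apply_moves", "data": {"increments": [[[0.055,0.075,0,0,0,0.0262,1],[0.055,0.075,0,0,0,0.0262,1],[0,0,0,0,0,0,1]]]}}

```text
time_s: 18.35
tool_pos: [0.5287, -0.0365, 0.0853]
orientation: [0.719, 0.695, 0.0, 0.0]
wrist_force: [0.6, 0.1, -0.0]
width: -0.0
grip_force: 0.0
```

Request:
{"op": "apply_moves", "data": {"increments": [[[0.055,0.075,0,0,0,0.0262,1],[0,0,0,0,0,0,1]]]}}

```text
time_s: 18.6
tool_pos: [0.5295, -0.036, 0.0853]
orientation: [0.729, 0.685, 0.0, 0.0]
wrist_force: [-0.8, 0.5, -0.1]
width: -0.0
grip_force: 0.0
```

Request:
{"op": "apply_moves", "data": {"increments": [[[0.055,0.075,0,0,0,0.0262,1],[0,0,0,0,0,0,1]]]}}

```text
time_s: 18.85
tool_pos: [0.5303, -0.0355, 0.0853]
orientation: [0.737, 0.675, 0.0, 0.0]
wrist_force: [-0.5, -0.2, -0.2]
width: 0.0002
grip_force: 0.0
```

Run:
```python
from h import *
for th in(85,): p=pose(th,.0207); goto([p[0],p[1],.0855],th-90)
```

```text
t 18.85 tcp [ 0.5303 -0.0355  0.0853] yang -5.0 q [-0.07  0.38 -0.38  0.82  0.    1.59] F [-0.52 -0.2  -0.16] w 0.0002
shift cm [ 0.   -0.02 -0.02] rot [ 0. -0. -0.]
```

Third click done, nothing touching. Finger at 85°; next contact expected near 81–83°.

Request:
{"op": "apply_moves", "data": {"increments": [[[0.055,0.075,0,0,0,0.0262,1],[0,0,0,0,0,0,1]]]}}

```text
time_s: 19.1
tool_pos: [0.5311, -0.035, 0.0853]
orientation: [0.746, 0.666, 0.0, 0.0]
wrist_force: [0.4, 0.2, 0.1]
width: -0.0004
grip_force: 0.0
```

Request:
{"op": "apply_moves", "data": {"increments": [[[0.055,0.075,0,0,0,0.0262,1],[0,0,0,0,0,0,1]]]}}

```text
time_s: 19.35
tool_pos: [0.5319, -0.0345, 0.0853]
orientation: [0.755, 0.656, 0.0, 0.0]
wrist_force: [-0.5, -0.2, -0.1]
width: -0.0
grip_force: 0.0
```

Request:
{"op": "apply_moves", "data": {"increments": [[[0.055,0.075,0,0,0,0.0262,1],[0,0,0,0,0,0,1]]]}}

```text
time_s: 19.6
tool_pos: [0.5323, -0.0341, 0.0852]
orientation: [0.763, 0.646, -0.0, -0.0]
wrist_force: [-1.6, -0.7, 0.4]
width: 0.0
grip_force: 0.4
```

Request:
{"op": "apply_moves", "data": {"increments": [[[0.055,0.075,0,0,0,0.0262,1],[0,0,0,0,0,0,1]]]}}

```text
time_s: 19.85
tool_pos: [0.5328, -0.0338, 0.0851]
orientation: [0.772, 0.636, -0.001, -0.0]
wrist_force: [-2.2, -0.6, -0.1]
width: 0.0001
grip_force: 1.1
```

Request:
{"op": "apply_moves", "data": {"increments": [[[0.055,0.075,0,0,0,0.0262,1],[0,0,0,0,0,0,1]]]}}

```text
time_s: 20.1
tool_pos: [0.5335, -0.0333, 0.0851]
orientation: [0.78, 0.626, -0.001, -0.0]
wrist_force: [-3.8, -0.1, 1.6]
width: -0.0001
grip_force: 1.8
```

Request:
{"op": "apply_moves", "data": {"increments": [[[0.055,0.075,0,0,0,0.0262,1],[0,0,0,0,0,0,1]]]}}

```text
time_s: 20.35
tool_pos: [0.5352, -0.0329, 0.0852]
orientation: [0.788, 0.615, 0.0, 0.0]
wrist_force: [-2.2, -0.5, 0.8]
width: 0.0002
grip_force: 1.3
```

Request:
{"op": "apply_moves", "data": {"increments": [[[0.055,0.075,0,0,0,0.0262,1],[0,0,0,0,0,0,1]]]}}

```text
time_s: 20.6
tool_pos: [0.5364, -0.0326, 0.0853]
orientation: [0.796, 0.605, 0.0, 0.0]
wrist_force: [-1.5, -1.0, -0.7]
width: -0.0
grip_force: 1.0
```

Run:
```python
from h import *
for th in(74.5,): p=pose(th,.0207); goto([p[0],p[1],.0855],th-90)
```

```text
t 20.6 tcp [ 0.5364 -0.0326  0.0853] yang -15.5 q [-0.06  0.38 -0.36  0.82  0.    1.78] F [-1.51 -1.01 -0.71] w -0.0
shift cm [-0.01 -0.03 -0.02] rot [ 0.    -0.    -0.001]
```

Request:
{"op": "apply_moves", "data": {"increments": [[[0.055,0.075,0,0,0,0.0262,1],[0.055,0.075,0,0,0,0.0262,1],[0,0,0,0,0,0,1]]]}}

```text
time_s: 20.98
tool_pos: [0.5382, -0.0319, 0.0854]
orientation: [0.812, 0.584, 0.0, 0.0]
wrist_force: [-1.5, -0.9, -1.6]
width: 0.0001
grip_force: 0.6
```

Request:
{"op": "apply_moves", "data": {"increments": [[[0.055,0.075,0,0,0,0.0262,1],[0.055,0.075,0,0,0,0.0262,1],[0,0,0,0,0,0,1]]]}}

```text
time_s: 21.35
tool_pos: [0.54, -0.0313, 0.0854]
orientation: [0.827, 0.563, 0.0, 0.0]
wrist_force: [-0.2, 0.8, -0.5]
width: -0.0003
grip_force: 0.4
```

Request:
{"op": "apply_moves", "data": {"increments": [[[0.055,0.075,0,0,0,0.0262,1],[0,0,0,0,0,0,1],[0,0,0,0,0,0,1]]]}}

```text
time_s: 21.72
tool_pos: [0.5408, -0.0311, 0.0854]
orientation: [0.834, 0.552, 0.0, 0.0]
wrist_force: [-0.1, -0.4, -0.8]
width: -0.0004
grip_force: 0.2
```

Request:
{"op": "apply_moves", "data": {"increments": [[[0.055,0.075,0,0,0,0.0262,1],[0,0,0,0,0,0,1],[0,0,0,0,0,0,1]]]}}

```text
time_s: 22.1
tool_pos: [0.5416, -0.0309, 0.0854]
orientation: [0.841, 0.541, 0.0, 0.0]
wrist_force: [-0.2, 0.5, 0.1]
width: -0.0001
grip_force: 0.2
```

Request:
{"op": "apply_moves", "data": {"increments": [[[0.055,0.075,0,0,0,0.0262,1],[0,0,0,0,0,0,1],[0,0,0,0,0,0,1]]]}}

```text
time_s: 22.48
tool_pos: [0.5425, -0.0308, 0.0854]
orientation: [0.848, 0.53, 0.0, 0.0]
wrist_force: [0.7, -0.6, 0.1]
width: 0.0004
grip_force: 0.0
```

Request:
{"op": "apply_moves", "data": {"increments": [[[0.055,0.075,0,0,0,0.0262,1],[0,0,0,0,0,0,1],[0,0,0,0,0,0,1]]]}}

```text
time_s: 22.85
tool_pos: [0.5432, -0.0306, 0.0853]
orientation: [0.855, 0.519, 0.0, 0.0]
wrist_force: [-0.0, -0.4, 0.5]
width: 0.0001
grip_force: 0.0
```

Run:
```python
from h import *
for th in(62.5,): p=pose(th,.0207); goto([p[0],p[1],.0855],th-90)
```

```text
t 22.85 tcp [ 0.5432 -0.0306  0.0853] yang -27.5 q [-0.06  0.39 -0.34  0.83 -0.    1.99] F [-0.05 -0.43  0.45] w 0.0001
shift cm [-0.02  0.01 -0.02] rot [ 0. -0. -0.]
```

Fourth snap felt. Backing off, lifting and retreating to the front to check.

Request:
{"op": "apply_moves", "data": {"increments": [[[0,-0.5,0,0,0,0,1],[0,-0.5,0,0,0,0,1],[0,0,-2,0,0,0,1],[0,0,-4,0,0,0,1],[0,0,-4,0,0,0,1],[0,0,-4,0,0,0,1],[0,0,-4,0,0,0,1],[0,0,-4,0,0,0,1]]]}}

```text
time_s: 23.85
tool_pos: [0.5337, -0.0258, 0.3066]
orientation: [0.855, 0.519, 0.0, -0.0]
wrist_force: [-0.0, -0.4, 0.3]
width: 0.0002
grip_force: 0.0
```

Request:
{"op": "apply_moves", "data": {"increments": [[[0,0,-4,0,0,0,1],[-1.4,-2.7,-3,0,0,0,1],[-1.4,-2.7,0,0,0,0,1],[-1.4,-2.7,0,0,0,0,1],[-1.4,-2.7,0,0,0,0,1],[-1.4,-2.7,0,0,0,0,1],[-1.4,-2.7,0,0,0,0,1],[0,0,0,0,0,0,1]]]}}

```text
time_s: 24.85
tool_pos: [0.3496, -0.0254, 0.3757]
orientation: [0.855, 0.519, 0.0, 0.0]
wrist_force: [0.1, -0.8, -0.0]
width: -0.0003
grip_force: 0.0
```

Run:
```python
from h import *
st(); meas("pics/z2.png",C0)
```

```text
t 24.85 tcp [ 0.3496 -0.0254  0.3757] yang -27.5 q [-0.07 -0.07 -0.14  1.5  -0.    1.98] F [ 0.11 -0.76 -0.04] w -0.0003
```

View pics/z2.png

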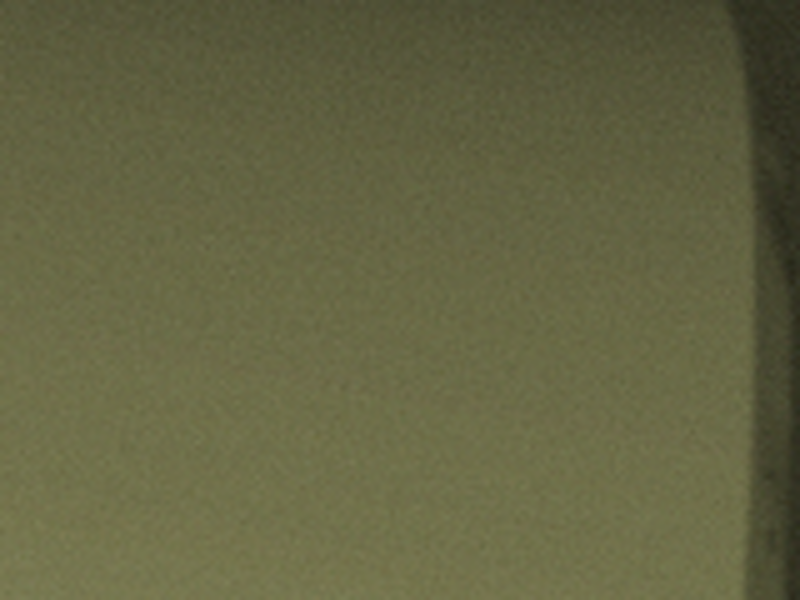

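The arm still covers the view; I'll move it to the left.

Request:
{"op": "apply_moves", "data": {"increments": [[[3.2,-2.4,0,0,0,0,1],[3.2,-2.4,0,0,0,0,1],[3.2,-2.4,0,0,0,0,1],[3.2,-2.4,0,0,0,0,1],[3.2,-2.4,0,0,0,0,1],[3.2,-2.4,0,0,0,0,1],[3.2,-2.4,0,0,0,0,1],[3.2,-2.4,0,0,0,0,1]]]}}

```text
time_s: 25.9
tool_pos: [0.3001, 0.2923, 0.3749]
orientation: [0.855, 0.519, 0.0, 0.0]
wrist_force: [0.8, -0.8, -0.0]
width: -0.0001
grip_force: 0.0
```

Run:
```python
from h import *
st(); meas("pics/z3.png",C0)
```

```text
t 25.9 tcp [0.3001 0.2923 0.3749] yang -27.5 q [ 0.77  0.05 -0.02  1.5  -0.    2.82] F [ 0.83 -0.76 -0.04] w -0.0001
org 36 [ 0.5645 -0.0425  0.1007] ang 55.4 r 0.0287
orgtop 36 [ 0.5645 -0.0425  0.1007] ang 55.4 r 0.0287
```

View pics/z3.png

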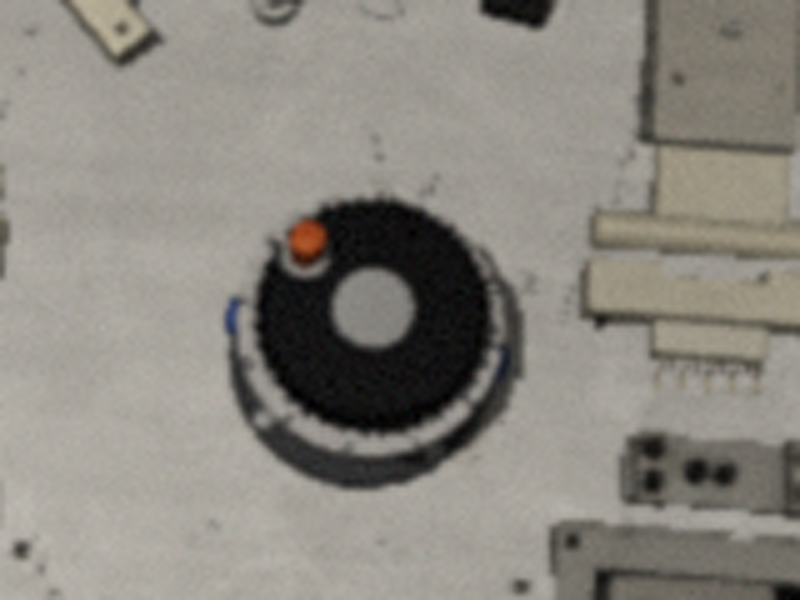

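The peg now sits at crop pixel (307,240), which is 55.4°. It has turned 118° clockwise from 173.6°, so it rests in the fourth click, and the parts in this crop have not moved.

```bash
python3 -c "
from station import ctrl
print(ctrl.finish_job())"
```

```text
the job is handed in; nothing more can be done
None
```

The dial is turned clockwise by four felt clicks: the top camera measured 118° of turn, against 120° nominal. The arm is clear, and the job was handed in at about 26 s.

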